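Seat the fox in its keyed den

ROBOT

A 7-joint arm with a two-finger parallel gripper is mounted at the origin on the work surface. World frame = base frame: x ahead of the robot, y to its left, z up, the work surface at z = 0. Lengths are in m, angles in rad, forces in N, time in s.
With the tool pointing down it reaches from about 0.425 to 0.95 m from the base axis. Payload 16.7 kg.
Tool frame: the origin (TCP) lies at the very end of the fingers, on their centre line; the grasp point (between the pads) lies 19 mm behind it; z points along the fingers, y is the line along which they close (so a half turn about z gives the same grasp; the last joint's range is limited). The gripper opens to 94 mm and grips with 3 to 60 N. Pads are 16 mm wide; open, the fingers measure 119 mm over their backs; the gripper's body (75 mm by 177 mm) begins 78 mm behind the grasp point.
Start: joints at [1.077, 0.426, 0.074, 1.606, -0.034, 1.111, -0.067], TCP at [0.227, -0.635, 0.205] pointing down, gripper open.
Joint ranges: [-2.85, 2.85], [-0.5, 2.14], [-1.23, 1.37], [0.21, 2.46], [-1.02, 4.16], [0.16, 2.05], [-2.73, 2.73]. Speed limits (rad/s): [1.89, 1.89, 2.39, 2.39, 3.01, 3.01, 3.01].

INTERFACE

Orientations are given as a unit quaternion [x, y, z, w].
In Python, from workcell import robot, imaging gives the robot as it stands.
- The arm moves only by the shell command python3 -m inch 'ROWS' [OPENING] [FORCE]. ROWS is JSON, a list of rows, each a list of 2 entries, a list of its own where there are three numbers: the shift along the tool's x, y, z in m, then the turn, a rotation vector about the tool's x, y, z in rad. In form: [[[dx, dy, dz], [ax, ay, az]], ...]. A call has 1 to 5 rows; each row shifts and turns the commanded pose from where the row before left it, along the tool's axes as they then stand; what a row does not reach is not made up. A row lasts 1/8 s, in which the tool goes at most 62.5 mm and 10.7 degrees, less where a joint would pass 70% of its speed; a pose out of reach is approached as far as the arm can. A call is refused whole if a number of a shift passes 0.0625 or a number of a turn 0.188, either way. A call with a gripper value outside its range is refused whole. OPENING is the finger opening in m, from 0 to 0.094, set as the call begins (- or left out, the last holds). The fingers move at their own pace and stop on an object; FORCE is the grip in N (left out, the last holds). Time passes only in rows, so rows that do not move let the fingers close. It gives the time, the measured TCP pose, the force, the opening and the grip force at its end, in the units of the state.
- robot.get_state(): the state, without advancing time (a new reading comes with each control period).
- imaging.read_camera(name): name is "scene" or "side" or "wrist"; returns the picture (384x512x3 uint8, red, green, blue); there is no depth.
- imaging.camera_model(name): a dict with "K" (3x3 intrinsics, pixels), "pose" (4x4, takes a point from camera to world coordinates). Camera axes: x right, y up, looking along -z (the intrinsics and any distortion apply to the point x, -y, -z); pixel columns grow to the right and rows downward; lengths in m; the calibration is good to about 2 mm. The wrist camera is an equidistant fisheye: a pixel r from the principal point sees the ray r / f radians off the axis. A picture is of the moment at which its call begins: read the wrist's pose just before it. camera_model takes no time and is no camera call; for the wrist camera it gives the pose at the moment of the call.
- robot.hand_in(): hands the job in; it is judged then, once.
The state is a dict: "t": time; "joint_positions": joint angles; "qvel": joint speeds; "effort": joint torques, N m; "tool_pos": TCP position; "eef_rot": TCP orientation; "wrist_force": force on the tool from outside, world axes, zero at the start; "torque": the same for the moment, N m; "grip_width": finger opening in m; "finger_force": force on a finger pad.
Only numpy, scipy, OpenCV 4.12 (cv2) and the standard library are available. Lean on these libraries where they do the work, as an engineer would, in place of code of your own. Each camera call takes 0.05 s, during which the arm holds its last target. There are 200 camera calls.

TASK

Finish this fox-and-hens game set: pick up the orange fox token, turn it so that its flat side matches the flat side of the dark D-shaped den in the wooden game board, and set it fully home on the den's floor, upright, then let go. Leave the two white hen tokens where they stand.

Things in the scene. Friction and masses are not known exactly. Their poses are not given: they have to be found in the camera images.
- fox_mid (a point): Loose orange fox token, 68 mm tall, about 70 g. D-shaped foot 22 mm thick, 50 mm (x) by 90 mm (y): a disc of radius 45 with one 89 mm flat, brown bar along it. Upright fox-head grip on it, 16 mm thick (x), 44 wide (y), 22 to 58 mm above the underside, ears to 68. Point: grip's middle, 34 mm above the underside. +x points square to the flat, 25 mm away; z up.
- den (a point): D-shaped pocket, dark floor, 14 mm deep, in a fixed pale board 240x240x20 mm; brown bar beside its flat. Fits the fox's foot with 7 mm room all round, in one way only. Point: level with the board's top, 20 mm over the bench, at the board's centre; the seated fox's point is 20 mm straight above it, x the same way. +x points to the flat, 32 mm away (round side 32 on -x); z up.
- hen1_mid (a point): A white hen token, to be left alone: loose, 67 mm tall; fully round foot, radius 36, 22 mm thick; upright white grip 16 x 44 x 36 mm with red comb and yellow beak. Point: middle of the grip, 34 mm above the underside; x along the beak, z up.
- hen2_mid (a point): The other white hen token, exactly like the first, also to be left alone. Point: middle of the grip, 34 mm above the underside; x along the beak, z up.

How it is judged:
By the outcome, as a careful person would: the job done as asked, in the order asked, and still so for the second after the job is handed in, with the robot touching nothing.
It also fails if it takes over 35 s, if anything falls off the work surface, if the arm or the gripper's body presses on something with over 40 N, if the wrist force passes 120 N, or if a joint passes its speed limit or range.

## Working session

There is one attempt and no reset: what is moved stays moved. The work goes in short steps, Python scripts to look and compute and a shell command to move; the robot and the scene stay as the last step left them, time stands still between calls to the robot, and variables do not carry over. Pictures are saved under pics/ and viewed, at most 10 in all, crops included, and the job is handed in when it is done.

```bash
mkdir -p pics
python3 - <<'E'
from workcell import robot, imaging
import cv2,numpy as np
a=[imaging.read_camera(n) for n in("scene","side")]
for n,i in zip(("scene","side"),a): cv2.imwrite(f"pics/{n}0.png",i[:,:,::-1]); m=imaging.camera_model(n); print(n,{k:np.round(v,3).tolist() if k in('K','pose') else v for k,v in m.items()})
s=robot.get_state();print(s['t'],s['tool_pos'],s['eef_rot'],s['grip_width'])
cv2.imwrite("pics/both0.png",cv2.resize(np.hstack(a),(800,300))[:,:,::-1])
E
```

```text
scene {'K': [[360.462, 0.0, 257.89], [0.0, 360.462, 195.319], [0.0, 0.0, 1.0]], 'pose': [[-0.745, -0.422, 0.516, 0.913], [0.666, -0.493, 0.559, 0.442], [0.018, 0.76, 0.649, 0.524], [0.0, 0.0, 0.0, 1.0]]}
side {'K': [[428.885, 0.0, 256.296], [0.0, 428.885, 191.361], [0.0, 0.0, 1.0]], 'pose': [[0.998, 0.005, -0.059, 0.476], [-0.054, 0.484, -0.873, -0.916], [0.024, 0.875, 0.484, 0.588], [0.0, 0.0, 0.0, 1.0]]}
0.1 [ 0.22731721 -0.63513083  0.20485415] [ 9.85263868e-01  1.71040237e-01 -1.64322556e-04 -5.66519364e-04] 0.09408100948912786
```

View pics/scene0.png

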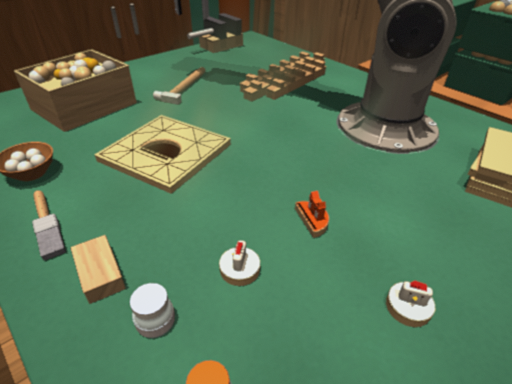

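View pics/side0.png

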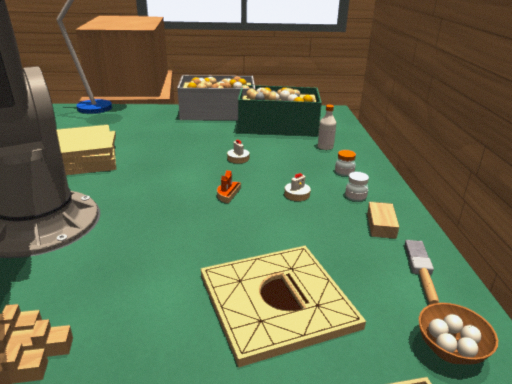

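The scene view shows the fox at about (314,213), the den at (163,150), and the hens at (240,262) and (412,300). The side view shows the fox at (228,188), the board at (201..359, 249..352) with its den bar at (297,290), and the hens at (238,152) and (297,188).

```bash
cat > h.py <<'E'
from workcell import robot, imaging
import cv2,numpy as np
from scipy.spatial.transform import Rotation as R
def plane(n,px,z,m=None):
    m=m or imaging.camera_model(n);K=np.array(m['K']);P=np.array(m['pose'])
    q=(np.atleast_2d(np.float64(px))-K[:2,2])/[K[0,0],K[1,1]]
    if n=='wrist':
        r=np.linalg.norm(q,axis=1)[:,None]+1e-12; d=np.c_[q*np.sin(r)/r,np.cos(r)]
    else: d=np.c_[q,np.ones(len(q))]
    d=d*[1,-1,-1]@P[:3,:3].T
    return P[:3,3]+d*((z-P[2,3])/d[:,2])[:,None]
E
python3 - <<'E'
from h import *
np.set_printoptions(precision=3,suppress=True)
for n,c in(('side',[(201,268),(306,249),(359,317),(236,348)]),('scene',[(163,117),(231,143),(170,182),(96,155)])):
    p=plane(n,c,.02);print(n,p[:,:2].tolist(),p.mean(0))
print('bar',plane('side',[(284,274),(310,304)],.02))
print('fox',plane('side',[(228,190)],.02),plane('scene',[(314,220)],.02))
print('hens',plane('side',[(238,158),(297,193)],.02),plane('scene',[(240,262),(412,300)],.02))
s=robot.get_state();print(R.from_quat(s['eef_rot']).as_matrix())
m=imaging.camera_model('wrist');print(m)
for n,z in(('side',8),('scene',6)):
    pass
a=cv2.imread('pics/side0.png')[165:205,205:255];b=cv2.imread('pics/scene0.png')[185:240,285:340]
cv2.imwrite('pics/crop.png',np.hstack([cv2.resize(a,(400,400),interpolation=2),cv2.resize(b,(400,400),interpolation=2)]))
E
```

```text
side [[0.4134521770250061, -0.21508344392106626], [0.6409205857858914, -0.1549685092019205], [0.7051971702435695, -0.3602070923059748], [0.4828053282280725, -0.4224524566349403]] [ 0.561 -0.288  0.02 ]
scene [[0.48864905629412064, -0.42635288881704614], [0.42617356658036964, -0.19328906900104248], [0.6310350700859086, -0.1545069473902725], [0.7117905724980903, -0.3629263180272]] [ 0.564 -0.284  0.02 ]
bar [[ 0.583 -0.238  0.02 ]
 [ 0.622 -0.325  0.02 ]]
fox [[0.468 0.118 0.02 ]] [[0.478 0.137 0.02 ]]
hens [[0.499 0.329 0.02 ]
 [0.656 0.099 0.02 ]] [[0.657 0.122 0.02 ]
 [0.497 0.365 0.02 ]]
[[ 0.941  0.337 -0.001]
 [ 0.337 -0.941  0.001]
 [-0.    -0.001 -1.   ]]
{'K': array([[297.319,   0.   , 256.168],
       [  0.   , 297.319, 189.264],
       [  0.   ,   0.   ,   1.   ]]), 'pose': array([[ 0.338,  0.912,  0.233,  0.295],
       [-0.941,  0.328,  0.081, -0.61 ],
       [-0.002, -0.247,  0.969,  0.385],
       [ 0.   ,  0.   ,  0.   ,  1.   ]])}
```

View pics/crop.png

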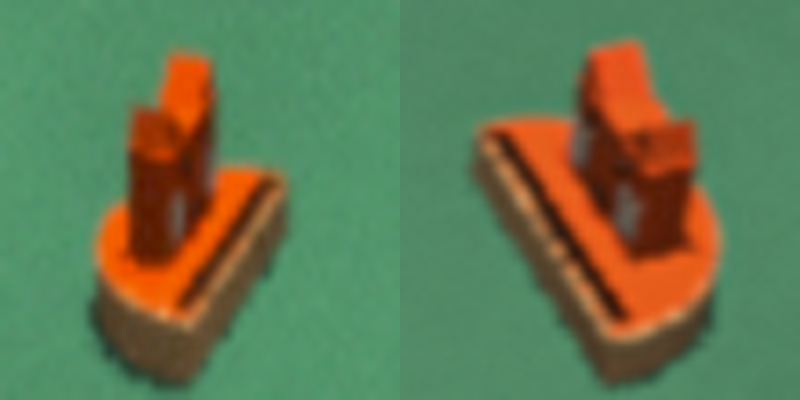

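The crop shows the fox's bar from (180,300) to (275,180) in the left half and (490,130) to (620,315) in the right half. Its flat faces roughly +x,-y. I'll move to above the den first.

```bash
python3 -m inch '[[[0.054,-0.027,0],[0,0,0]],[[0.054,-0.027,0],[0,0,0]],[[0.054,-0.027,0],[0,0,0]],[[0.054,-0.027,0],[0,0,0]],[[0.054,-0.027,0],[0,0,0]]]' 0.07 20 && python3 -m inch '[[[0.054,-0.027,0],[0,0,0]],[[0.03,-0.015,0],[0,0,0]],[[0,0,0],[0,0,0]]]'
python3 - <<'E'
from h import *
np.set_printoptions(precision=3,suppress=True)
for n,c in(('side',[(227.5,195),(239.4,183)]),('scene',[(297.4,202.9),(315.2,228.3)])):
    p=plane(n,c,.022);d=p[1]-p[0];print(p,np.degrees(np.arctan2(d[1],d[0])))
m=imaging.camera_model('wrist');i=imaging.read_camera('wrist');cv2.imwrite('pics/w1.png',i[:,:,::-1]);np.savez('w1.npz',K=m['K'],pose=m['pose'])
E
```

```text
t: 0.72
tool_pos: [0.4372, -0.4157, 0.2054]
eef_rot: [0.985, 0.171, -0.0, -0.0]
wrist_force: [0.5, -0.7, -0.7]
grip_width: 0.07
finger_force: 0.0
t: 1.1
tool_pos: [0.5031, -0.3467, 0.2051]
eef_rot: [0.985, 0.173, 0.0, -0.001]
wrist_force: [-0.7, -0.1, 0.7]
grip_width: 0.0698
finger_force: 0.0
[[0.467 0.086 0.022]
 [0.5   0.155 0.022]] 64.14675156096662
[[0.467 0.081 0.022]
 [0.495 0.155 0.022]] 69.37811217528652
```

View pics/w1.png

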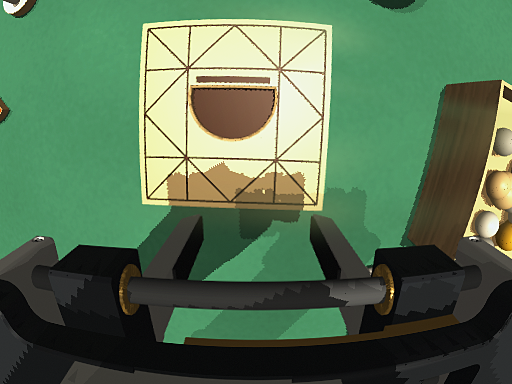

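The wrist view shows the board corners at (143,24), (333,25), (325,208) and (141,205). The den bar runs from (197,79) to (270,79), the rim flat from (191,87) to (276,87), and the arc bottom is at about (233,139).

Run:
```python
from h import *
np.set_printoptions(precision=4,suppress=True)
m=dict(np.load('w1.npz'))
c=plane('wrist',[(143,24),(333,25),(325,208),(141,205)],.02,m);print(c,c.mean(0))
for a,b in((0,1),(3,2),(0,3),(1,2)): d=c[b]-c[a];print(np.degrees(np.arctan2(d[1],d[0])),np.linalg.norm(d))
i=cv2.imread('pics/w1.png');hsv=cv2.cvtColor(i,cv2.COLOR_BGR2HSV)
k=((hsv[...,2]<175)&(hsv[...,0]<25)).astype(np.uint8);k[:70]=0;k[145:]=0;k[:,:188]=0;k[:,282:]=0
n,l,s,_=cv2.connectedComponentsWithStats(k)
for j in range(1,n):
    if s[j,4]<60: continue
    ys,xs=np.where(l==j);p=plane('wrist',np.c_[xs,ys],.02,m)[:,:2].astype(np.float32)
    print(s[j],cv2.minAreaRect(p),p.mean(0))
p=plane('wrist',[(191,86.5),(276,86.5),(233.5,139),(197,79),(270,79)],.02,m);print(p)
print(robot.get_state()['joint_positions'])
```

```text
[[ 0.6394 -0.1407  0.02  ]
 [ 0.715  -0.3703  0.02  ]
 [ 0.4903 -0.4461  0.02  ]
 [ 0.409  -0.2134  0.02  ]] [ 0.5634 -0.2926  0.02  ]
-71.77570826491623 0.24171236278702504
-70.74064357708576 0.2464644241593109
-162.48702196147372 0.24163820439700537
-161.3621143497762 0.23717355416793764
[276  70   6  75 115] ((0.589137613773346, -0.3415476381778717), (0.09179314970970154, 0.0034279297105968), 16.782400131225586) [ 0.5919 -0.3409]
[196  76  74   8 458] ((0.6026566624641418, -0.2780795097351074), (0.007797006517648697, 0.08951915800571442), 17.97575569152832) [ 0.6029 -0.2782]
[ 190   87   87   52 3556] ((0.5636975765228271, -0.2918619215488434), (0.06320874392986298, 0.10515902191400528), 18.273757934570312) [ 0.5671 -0.2906]
[[ 0.5781 -0.2328  0.02  ]
 [ 0.612  -0.3312  0.02  ]
 [ 0.5335 -0.3046  0.02  ]
 [ 0.5893 -0.2368  0.02  ]
 [ 0.6182 -0.3212  0.02  ]]
[ 0.5641  0.3252 -0.0778  1.7499  0.0282  1.0682 -0.7482]
```

```bash
python3 -m inch '[[[0.011,-0.058,0],[0,0,0]],[[0.011,-0.058,0],[0,0,0]],[[0.011,-0.058,0],[0,0,0]],[[0.011,-0.058,0],[0,0,0]],[[0.011,-0.058,0],[0,0,0]]]' && python3 -m inch '[[[0.011,-0.058,0],[0,0,0]],[[0.011,-0.058,0],[0,0,0]],[[0,0,0],[0,0,-0.165]],[[0,0,0],[0,0,-0.165]],[[0,0,0],[0,0,-0.165]]]' && python3 -m inch '[[[0,0,0],[0,0,-0.165]],[[0,0,0],[0,0,-0.165]],[[0,0,0],[0,0,0]]]'
python3 - <<'E'
from h import *
m=imaging.camera_model('wrist');i=imaging.read_camera('wrist');cv2.imwrite('pics/w2.png',i[:,:,::-1]);np.savez('w2.npz',K=m['K'],pose=m['pose'])
print(robot.get_state()['joint_positions'])
E
```

```text
t: 1.78
tool_pos: [0.4543, -0.0576, 0.2056]
eef_rot: [0.985, 0.17, 0.0, 0.0]
wrist_force: [1.5, 0.7, 0.4]
grip_width: 0.07
finger_force: 0.0
t: 2.4
tool_pos: [0.4367, 0.0574, 0.2054]
eef_rot: [0.913, 0.409, -0.0, 0.0]
wrist_force: [0.9, 0.1, -0.2]
grip_width: 0.0696
finger_force: 0.0
t: 2.78
tool_pos: [0.4368, 0.0575, 0.2055]
eef_rot: [0.835, 0.551, -0.0, 0.0]
wrist_force: [0.1, 0.5, 0.0]
grip_width: 0.0701
finger_force: 0.0
[ 0.13224059  0.06100792 -0.42149689  2.08383286  0.02971701  1.00243085
 -0.71208128]
```

View pics/w2.png

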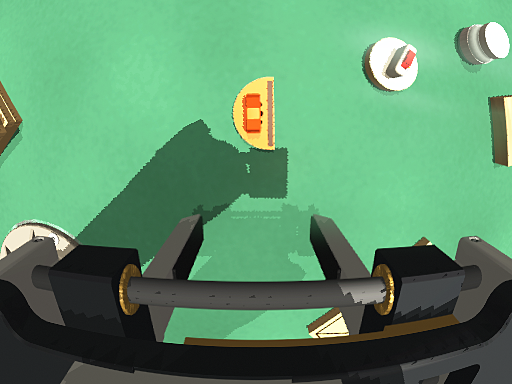

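The wrist view shows the fox's foot spanning columns 233–275 and rows 76–151, the bar at column 270, and the head at (253,113).

Run:
```python
from h import *
np.set_printoptions(precision=4,suppress=True)
m=dict(np.load('w2.npz'))
i=cv2.imread('pics/w2.png');hsv=cv2.cvtColor(i,cv2.COLOR_BGR2HSV)
k=((hsv[...,0]<25)|(hsv[...,0]>170))&(hsv[...,1]>60);k[:65]=0;k[165:]=0;k[:,:220]=0;k[:,290:]=0
ys,xs=np.where(k);print(xs.min(),xs.max(),ys.min(),ys.max())
p=plane('wrist',np.c_[xs,ys],.022,m)[:,:2].astype(np.float32);print(cv2.minAreaRect(p))
b=k&(hsv[...,2]<190)&(np.arange(512)>264);ys,xs=np.where(b);p=plane('wrist',np.c_[xs,ys],.022,m)[:,:2].astype(np.float32);r=cv2.minAreaRect(p);print('bar',r,len(xs))
h=k&(hsv[...,1]>200)&(np.abs(np.arange(512)-253)<11);ys,xs=np.where(h);print('head',xs.min(),xs.max(),ys.min(),ys.max())
p=plane('wrist',[(xs.min(),ys.min()),(xs.max(),ys.min()),(xs.max(),ys.max()),(xs.min(),ys.max())],.06,m);print(p,p.mean(0))
s=robot.get_state();M=R.from_quat(s['eef_rot']).as_matrix();print(s['tool_pos'],M, np.degrees(np.arctan2(M[1,1],M[0,1])))
```

```text
233 274 77 149
((0.4628400206565857, 0.12790228426456451), (0.08865580707788467, 0.04937911033630371), 68.1692886352539)
bar ((0.4805728793144226, 0.11800286173820496), (0.0837521031498909, 0.00834475364536047), 64.51800537109375) 202
head 243 260 94 132
[[0.4612 0.1514 0.06  ]
 [0.4781 0.1441 0.06  ]
 [0.4618 0.1058 0.06  ]
 [0.4447 0.1131 0.06  ]] [0.4615 0.1286 0.06  ]
[0.4368 0.0577 0.2055] [[ 0.3963  0.9181 -0.0001]
 [ 0.9181 -0.3963 -0.0001]
 [-0.0002 -0.0001 -1.    ]] -23.349020259395573
```

```bash
python3 -m inch '[[[0.0373,-0.0023,0],[0,0,0]],[[0.0373,-0.0022,0],[0,0,0]],[[0,0,0.05],[0,0,0]],[[0,0,0.05],[0,0,0]],[[0,0,0],[0,0,0]]]' 0.07 20 && python3 -m inch '[[[0,0,0.04],[0,0,0]],[[0,0,0.038],[0,0,0]],[[0,0,0],[0,0,0]],[[0,0,0],[0,0,0]]]' 
python3 -m inch '[[[0,0,0],[0,0,0]],[[0,0,0],[0,0,0]],[[0,0,0],[0,0,0]],[[0,0,0],[0,0,0]],[[0,0,0],[0,0,0]]]' 0 20
```

```text
t: 3.45
tool_pos: [0.4598, 0.1281, 0.1031]
eef_rot: [0.835, 0.55, -0.003, -0.001]
wrist_force: [-0.0, 0.1, 0.8]
grip_width: 0.0699
finger_force: 0.0
t: 3.95
tool_pos: [0.4632, 0.1294, 0.0297]
eef_rot: [0.834, 0.551, 0.001, 0.0]
wrist_force: [-0.3, -0.1, 0.4]
grip_width: 0.0698
finger_force: 0.0
t: 4.58
tool_pos: [0.4618, 0.1291, 0.0275]
eef_rot: [0.834, 0.552, -0.0, -0.0]
wrist_force: [-0.6, -0.6, -1.0]
grip_width: 0.0238
finger_force: 0.0
```

```bash
python3 -m inch '[[[0,0,0],[0,0,0]],[[0,0,0],[0,0,0]],[[0,0,0],[0,0,0]]]' && python3 -m inch '[[[0,0,-0.03],[0,0,0]],[[0,0,-0.06],[0,0,0]],[[0,0,-0.05],[0,0,0]],[[0,0,0],[0,0,0]]]'
python3 - <<'E'
from h import *
i=imaging.read_camera('side');cv2.imwrite('pics/s2.png',cv2.resize(i[100:230,180:330,::-1],(600,520)))
s=robot.get_state();M=R.from_quat(s['eef_rot']).as_matrix();p=s['tool_pos'];print(p,np.degrees(np.arctan2(M[1,1],M[0,1])),s['grip_width'],s['finger_force'])
d=np.array([.5636,-.292,0])-p;print('to den, tool axes',M.T@d)
E
```

```text
t: 4.95
tool_pos: [0.4618, 0.1291, 0.0275]
eef_rot: [0.834, 0.552, -0.0, -0.0]
wrist_force: [0.6, -1.1, -0.9]
grip_width: 0.0158
finger_force: 20.0
t: 5.45
tool_pos: [0.4637, 0.1297, 0.1708]
eef_rot: [0.834, 0.551, 0.003, 0.001]
wrist_force: [-0.2, -0.0, -2.5]
grip_width: 0.0158
finger_force: 20.0
[0.4625947  0.1291373  0.16866603] -23.059833508191296 0.01602723964478987 19.99984323978424
to den, tool axes [-0.34816601  0.25744632  0.16884534]
```

View pics/s2.png

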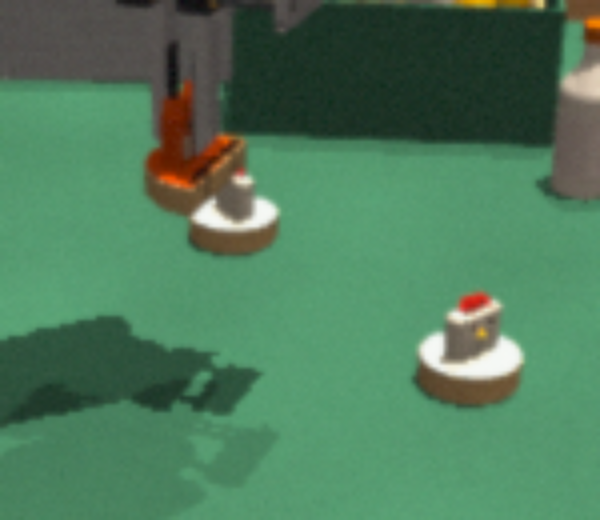

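The side view shows the fox lifted upright in the fingers at (195,155), with both hens undisturbed.

```bash
python3 -m inch '[[[-0.02,0.015,0],[0,0,0]],[[-0.043,0.032,0],[0,0,0]],[[-0.043,0.032,0],[0,0,0]],[[-0.043,0.032,0],[0,0,0]],[[-0.043,0.032,0],[0,0,0]]]' && python3 -m inch '[[[-0.043,0.032,0],[0,0,0]],[[-0.043,0.032,0],[0,0,0]],[[-0.043,0.032,0],[0,0,0]],[[-0.027,0.018,0],[0,0,0]],[[0,0,0],[0,0,-0.12]]]' && python3 -m inch '[[[0,0,0],[0,0,-0.15]],[[0,0,0],[0,0,-0.15]],[[0,0,0],[0,0,-0.15]],[[0,0,0],[0,0,-0.15]],[[0,0,0],[0,0,0]]]' && python3 -m inch '[[[0,0,0],[0,0,0]]]'
python3 - <<'E'
from h import *
m=imaging.camera_model('wrist');i=imaging.read_camera('wrist');cv2.imwrite('pics/w3.png',i[:,:,::-1]);np.savez('w3.npz',K=m['K'],pose=m['pose'])
s=robot.get_state();M=R.from_quat(s['eef_rot']).as_matrix();p=s['tool_pos'];print(p,np.degrees(np.arctan2(M[1,1],M[0,1])),s['grip_width'],s['finger_force'],M[:,2])
d=np.array([.5636,-.292,0])-p;print('to den, tool axes',M.T@d)
E
```

```text
t: 6.12
tool_pos: [0.5176, -0.1052, 0.1657]
eef_rot: [0.834, 0.552, -0.001, -0.001]
wrist_force: [-0.1, -0.0, -1.3]
grip_width: 0.0162
finger_force: 20.0
t: 6.75
tool_pos: [0.5609, -0.2944, 0.1646]
eef_rot: [0.8, 0.6, -0.001, -0.001]
wrist_force: [-0.4, 0.4, -1.0]
grip_width: 0.0157
finger_force: 20.0
t: 7.38
tool_pos: [0.5614, -0.2915, 0.1655]
eef_rot: [0.587, 0.81, -0.0, -0.001]
wrist_force: [1.2, 0.8, -1.5]
grip_width: 0.0158
finger_force: 20.0
t: 7.5
tool_pos: [0.5618, -0.2916, 0.1664]
eef_rot: [0.588, 0.809, -0.0, -0.001]
wrist_force: [-0.3, 0.3, -0.2]
grip_width: 0.0161
finger_force: 20.0
[ 0.56191175 -0.29158854  0.16669355] 18.052546182524082 0.015545889628914802 19.99989241361618 [-9.43085880e-04  5.00753385e-04 -9.99999430e-01]
to den, tool axes [-0.00104246  0.00160123  0.16669165]
```

View pics/w3.png

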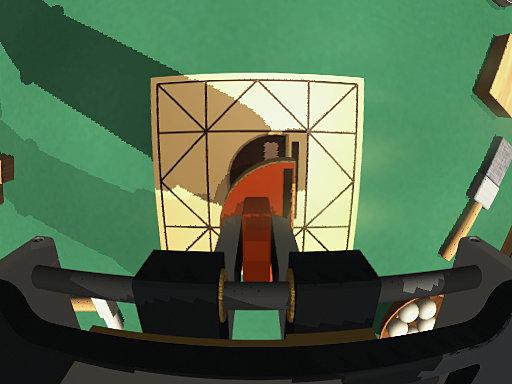

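The wrist view shows the fox held over the den. The foot's front flat corner is near (296,158), the den's visible flat corner is near (288,136), and the board's far corners are near (152,77) and (364,78).

Run:
```python
from h import *
np.set_printoptions(precision=4,suppress=True)
m=dict(np.load('w3.npz'));s=robot.get_state();M=R.from_quat(s['eef_rot']).as_matrix();t=s['tool_pos']
g=lambda px,z:(plane('wrist',px,z,m)-t)@M
print('fox corner',g([(296,158)],t[2]-.0055))
print('den flat corner (exp 48ish,32)',g([(288,136)],.02), 'den arc top',g([(262,136)],.02))
i=cv2.imread('pics/w3.png');c=cv2.goodFeaturesToTrack(cv2.cvtColor(i,6),2,.01,100,mask=cv2.rectangle(cv2.rectangle(np.zeros((384,512),np.uint8),(144,70),(160,86),255,-1),(356,70),(372,86),255,-1)).reshape(-1,2)
print(c);q=g(c,.02);print('board far corners (exp 120,+-120)',q)
# foot flat edge: green/pale -> line of right edge of orange+bar
hs=cv2.cvtColor(i,cv2.COLOR_BGR2HSV);k=(hs[...,1]>190)&(hs[...,2]>120)&((hs[...,0]<12)|(hs[...,0]>172))
for r in range(158,222,8):
    x=np.where(k[r,215:305])[0]+215;print(r,x.min(),x.max(),g([(x.min(),r),(x.max(),r)],t[2]-.0055)[:,:2].ravel())
```

```text
fox corner [[0.0457 0.0257 0.0055]]
den flat corner (exp 48ish,32) [[0.05   0.0355 0.1467]] den arc top [[0.0498 0.0069 0.1467]]
[[160.  85.]
 [363.  78.]]
board far corners (exp 120,+-120) [[ 0.11   -0.1071  0.1469]
 [ 0.1191  0.121   0.1467]]Traceback (most recent call last):
  File "<stdin>", line 12, in <module>
    return umr_minimum(a, axis, None, out, keepdims, initial, where)
ValueError: zero-size array to reduction operation minimum which has no identity
```

```bash
python3 -c "
import cv2;i=cv2.imread('pics/w3.png')[125:275,205:315];cv2.imwrite('pics/w3c.png',cv2.resize(i,(440,600),interpolation=cv2.INTER_CUBIC))"
```

```text
(no output)
```

View pics/w3c.png

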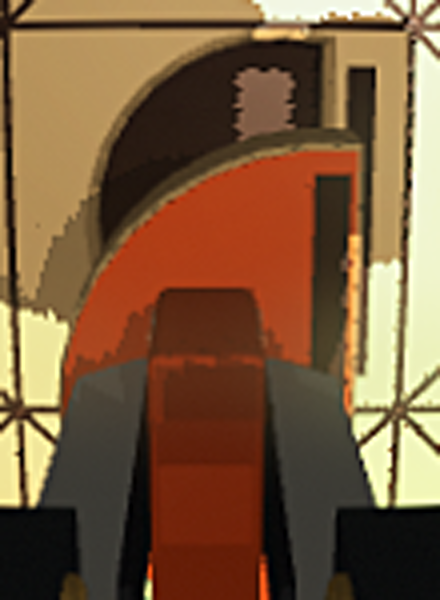

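Fox corner, den corner and board corner all agree, leaving a shift of about (-2, +1) mm. Lowering now.

```bash
python3 -m inch '[[[-0.002,0.001,0],[0,0,0]],[[0,0,0.04],[0,0,0]],[[0,0,0.04],[0,0,0]],[[0,0,0.01],[0,0,0]],[[0,0,0],[0,0,0]]]' && python3 -m inch '[[[0,0,0.01],[0,0,0]],[[0,0,0.01],[0,0,0]],[[0,0,0.008],[0,0,0]],[[0,0,0.007],[0,0,0]],[[0,0,0],[0,0,0]]]' && python3 -m inch '[[[0,0,0.005],[0,0,0]],[[0,0,0],[0,0,0]],[[0,0,0],[0,0,0]]]'
```

```text
t: 8.18
tool_pos: [0.564, -0.2933, 0.0778]
eef_rot: [0.586, 0.81, 0.0, -0.0]
wrist_force: [-0.4, -0.8, -0.2]
grip_width: 0.0155
finger_force: 20.0
t: 8.8
tool_pos: [0.5634, -0.2932, 0.0419]
eef_rot: [0.586, 0.81, -0.0, -0.001]
wrist_force: [0.4, -0.7, -1.1]
grip_width: 0.0157
finger_force: 20.0
t: 9.18
tool_pos: [0.5639, -0.2933, 0.0376]
eef_rot: [0.586, 0.81, 0.0, 0.0]
wrist_force: [-0.1, 0.3, -0.8]
grip_width: 0.016
finger_force: 20.0
```

```bash
python3 -m inch '[[[0,0,0.003],[0,0,0]],[[0,0,0.001],[0,0,0]],[[0,0,0],[0,0,0]],[[0,0,0],[0,0,0]]]' && python3 -m inch '[[[0,0,0.0005],[0,0,0]],[[0,0,0],[0,0,0]]]'
```

```text
t: 9.68
tool_pos: [0.5637, -0.2933, 0.0336]
eef_rot: [0.586, 0.81, -0.0, -0.0]
wrist_force: [-1.8, -0.6, 2.1]
grip_width: 0.0161
finger_force: 20.0
t: 9.93
tool_pos: [0.5637, -0.2933, 0.0335]
eef_rot: [0.586, 0.81, -0.0, 0.0]
wrist_force: [-4.3, 1.8, 9.8]
grip_width: 0.0159
finger_force: 20.0
```

```bash
python3 -m inch '[[[0,0,0],[0,0,0]],[[0,0,0],[0,0,0]],[[0,0,0],[0,0,0]],[[0,0,0],[0,0,0]],[[0,0,0],[0,0,0]]]' 0.06 && python3 -m inch '[[[0,0,-0.02],[0,0,0]],[[0,0,-0.05],[0,0,0]],[[0,0,-0.06],[0,0,0]],[[-0.04,0,-0.03],[0,0,0]],[[-0.04,0,0],[0,0,0]]]' && python3 -m inch '[[[0,0,0],[0,0,0]],[[0,0,0],[0,0,0]]]'
python3 - <<'E'
from h import *
a=imaging.read_camera('side');b=imaging.read_camera('wrist')
cv2.imwrite('pics/f.png',np.hstack([cv2.resize(a[220:370,180:380],(400,300)),cv2.resize(b[60:260,120:390],(400,300))])[:,:,::-1])
E
```

```text
t: 10.55
tool_pos: [0.5638, -0.2933, 0.033]
eef_rot: [0.586, 0.81, 0.0, -0.0]
wrist_force: [0.8, -0.0, 1.1]
grip_width: 0.0593
finger_force: 0.0
t: 11.18
tool_pos: [0.5906, -0.3707, 0.1985]
eef_rot: [0.586, 0.81, 0.0, 0.003]
wrist_force: [-1.4, -1.1, -1.0]
grip_width: 0.0601
finger_force: 0.0
t: 11.42
tool_pos: [0.5888, -0.3686, 0.1937]
eef_rot: [0.586, 0.81, 0.0, 0.0]
wrist_force: [-0.5, 0.8, 0.1]
grip_width: 0.0602
finger_force: 0.0
```

View pics/f.png

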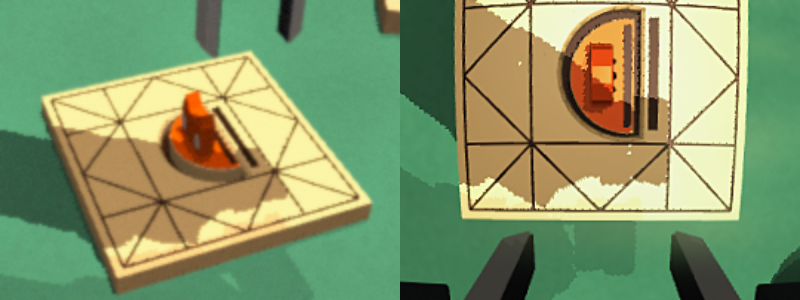

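The final views show the fox at (200,130) and (605,75), seated inside the den with its flat matching the den's flat. It stands upright and level, with a gap all round, and the gripper is clear.

```bash
python3 -c "
from workcell import robot
print(robot.hand_in())"
```

```text
the job is handed in; nothing more can be done
None
```

The fox token is seated upright on the den's floor with its flat matching the den's flat. It is released, I left both hens alone, and the job was handed in at about 11.5 s of the 35 s allowed.

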